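# Set the copy easel and lean an insect frame on it

### The arm

A 7-joint arm with a two-finger parallel gripper is mounted at the origin on the work surface. World frame = base frame: x ahead of the robot, y to its left, z up, the work surface at z = 0. Lengths are in m, angles in rad, forces in N, time in s.
With the tool pointing down it reaches from about 0.425 to 0.925 m from the base axis. Payload 6.8 kg.
Tool frame: the origin (TCP) lies midway between the tips of the shut fingers; the grasp point (between the pads) lies 19 mm behind it (arm.hold_point_z is the distance from the TCP to the grasp point, in m); z points along the fingers, y is the line along which they close (so a half turn about z gives the same grasp; the last joint's range is limited). The gripper opens to 85 mm and grips with 20 to 120 N. Pads are 22 mm wide; open, the fingers measure 114 mm over their backs; the gripper's body (76 mm by 85 mm) begins 54 mm behind the grasp point. The pads swing forward as they close: fully open they stand 13 mm farther back than shut.
Start: joints at [1.083, 0.477, 0.022, 1.555, -0.011, 1.109, -0.083], TCP at [0.25, -0.627, 0.231] pointing down, gripper open.
Joint ranges: [-2.96, 2.96], [-0.34, 2.1], [-1.41, 1.46], [0.24, 2.44], [-1.37, 4.51], [0.17, 1.92], [-2.96, 2.96]. Speed limits (rad/s): [2.39, 2.39, 3.14, 3.14, 3.14, 3.14, 3.14].

### API

Orientations are given as a unit quaternion [w, x, y, z].
In Python, from plant import arm, eyes gives the robot as it stands.
- The arm moves only by the tool play_rows, never from a script. Its argument "increments" is a list of rows, each an object with "claw": the closure in counts, from 0 (fully open) to 255 (shut); "offset": the shift along the tool's x, y, z in cm, a list of three; "spin": the turn about the tool's z in units of 6 degrees (1.0 is 6 degrees). A call has 1 to 20 rows; each row shifts and turns the commanded pose from where the row before left it, along the tool's axes as they then stand; what a row does not reach is not made up. A row lasts 1/12 s, in which the tool goes at most 41.7 mm and 7.16 degrees, less where a joint would pass 70% of its speed; a pose out of reach is approached as far as the arm can. A call is refused whole if a number of a shift passes 4.17 or a number of a turn 1, either way. A call with a gripper value outside its range is refused whole. The fingers move at their own pace and stop on an object; "newtons" is the grip in N (left out, the last holds). Time passes only in rows, so rows that do not move let the fingers close. It gives the time, the measured TCP pose, the force, the opening and the grip force at its end, in the units of the state.
- arm.get_obs(): the state, without advancing time (a new reading comes with each control period).
- eyes.capture(name): name is "scene" or "top" or "wrist"; returns a dict with "color" (420x560x3 uint8, red, green, blue), "depth" (420x560 float32, m along the optical axis (not along the pixel's ray), 0 where there is no reading), "fx", "fy", "cx", "cy" (pixels), "dist" ([k1, k2, p1, p2, k3] as OpenCV has them; the pictures are not rectified), "R" (3x3) and "t" (3): a world point X has camera coordinates R X + t. Camera axes: x right, y down, z forward; pixel columns grow to the right and rows downward; lengths in m; the calibration is good to about 2 mm. A picture is of the moment at which its call begins.
- arm.hand_in(): hands the job in; it is judged then, once.
The state is a dict: "time": time; "joint_pos": joint angles; "qd": joint speeds; "joint_torque": joint torques, N m; "tcp_pos": TCP position; "eef_rot": TCP orientation; "wrist_force": force on the tool from outside, world axes, zero at the start; "wrist_torque": the same for the moment, N m; "gripper_width": opening from 0.0 (shut) to 1.0 (fully open); "grip_force": force on a finger pad.
Only numpy, scipy, OpenCV 4.12 (cv2) and the standard library are available. Lean on these libraries where they do the work, as an engineer would, in place of code of your own. Each camera call takes 0.05 s, during which the arm holds its last target. There are 200 camera calls.

### The job

Fit the T-handle hex key into the recessed socket of the copy easel and wind the foot stop fully home, clockwise in quarter turns: let go of the key, standing in the socket, and take a fresh hold between turns. Put the key back upright in its stand, and lean the larger insect frame in the middle of the easel, glass side towards the stop, its foot against the stop and its top resting back against the board. Move the stop only with the key, be gentle with the glazed frame, and leave the small frame, jar, tray and grey scale where they are.

Things in the scene. Friction and masses are not known exactly. Their poses are not given: they have to be found in the camera images.
- easel: Copy easel, screwed to the table: grey base board 260 (x) x 270 (y) x 12 mm thick; origin under its centre, z up. Its wooden back board stands upright across x (220 wide, 12 thick, 165 mm high above the base) with its face, looking to the easel's +y, at y = -108 mm; a hand notch 110 mm wide in the middle of its top edge reaches down to 85 mm above the base. An aluminium gear bridge 66 x 66 mm, top 62 mm above the table, stands round the socket at x = -20, y = +85 mm.
- socket (a point): Centre of the round mouth (28 mm wide, 2 mm bevel) in the bridge plate, 62 mm above the table. 9 mm below it, on the same axis, begins the greased hexagon socket: 21.5 mm across flats, 22 mm deep (3 mm bevel at the top), so a seated key tip is 31 mm above the table. How it is turned is not given: feel for it with the tip, twisting. Play about 8 degrees either way; ease back by it to draw the key.
- foot_stop (a joint): Travel of the foot stop towards the back board, m: a rack and pinion moves it 0.0154 per rad of the socket, clockwise seen from above; 0.0416 fully home (end of travel), starts between 0 and 0.0093. Turning takes about 0.3 N m, and it stays where it is left. The stop is an aluminium bar 170 mm long (along the easel's x, centred), 16 mm thick, top 21.5 mm above the base; fully home its face towards the board is 61 mm from the board's face (0.0416 farther at 0).
- key: T-handle hex key, loose, about 0.34 kg: steel hexagon shaft 20 mm across flats (16.5 mm on the last 3 mm of its tip), black handle bar 110 x 20 x 20 mm. Origin at the centre of the tip's end; z up the shaft; handle along x, its centre at z = 120 mm, top at 130 mm. Two flats of the hexagon are parallel to the handle (face +y and -y). It starts upright in the stand, at any turn.
- key_stand: Wooden block 70 x 70 x 55 mm high, fixed; origin under its centre. Its upright round bore in the middle is 29 mm wide with a 4 mm bevel at the mouth; bore floor 10 mm above the table.
- stand_bore (a point): Centre of the mouth of the stand's bore, 55 mm above the table.
- rack: Dark wooden plate rack, fixed, base 220 x 160 x 14 mm thick; origin under its centre. Two slots along its x, at y = +37.5 and -37.5 mm, each 26 mm wide between four dowels 80 mm high (8 mm thick, at x = +-60 mm) that stand on the base. The two frames stand in the slots, either in either.
- frame: The larger glazed insect frame, loose, 200 wide (x) x 20 thick (y) x 160 mm high (z), about 0.45 kg; origin at the centre of its underside, z up to the top edge, glass (white panel with moths) on its +y side. It starts on edge in a rack slot, glass to the rack's +y.
- frame_top (a point): Middle of the larger frame's top edge face, 160 mm above its underside.
- small_frame: Bystander: smaller insect frame 150 x 20 x 115 mm high in the other slot; origin at the centre of its underside.
- jar: Bystander: specimen jar, 60 mm across, 100 mm high; origin under its centre.
- tray: Bystander: cardboard tray 120 x 90 x 35 mm; origin under its centre.
- grey_scale: Bystander: grey scale bar 30 x 120 x 25 mm; origin under its centre.
There are look-alikes about, which are no part of the job. What is shaped like the frame but purple is not meant.

How it is judged:
On the way, in this order (a step that is already met when the one before it is completed fails the run):
1. the key is seated upright in the hex socket (horizontal distance between key and socket below 0.005 m and z of key in the frame of easel below 0.037 m and angle between key's own z axis and vertical below 0.12 rad), for 0.1 s.
2. after about a quarter turn the key is let go, standing in the socket (all of step 1 and value of joint foot_stop between 0.0125 and 0.0382 m and contact force between the fingers and key below 0.1 N), for 0.1 s.
3. the key has wound the stop home (all of step 1 and value of joint foot_stop above 0.0385 m), for 0.1 s.
At the end, for the whole second after the job is handed in: Stop home (travel above 38.5 of 41.6 mm). Key upright in its stand: tip within 10 mm of the bore's axis, at its floor. Larger frame at rest, foot on the base within 5 mm of the stop, top on the board, leaning 10 to 20 degrees, glass to the stop, square within 7 degrees, centred within 30 mm (value of joint foot_stop above 0.0385 m and horizontal distance between key and stand_bore below 0.01 m and z of key in the frame of key_stand below 0.02 m and angle between key's own z axis and vertical below 0.15 rad and angle between frame's own z axis and vertical between 0.18 and 0.36 rad and angle between frame's own y axis and vertical below 1.45 rad and z of frame in the frame of easel below 0.022 m and y of frame in the frame of easel between -0.062 and -0.046 m and x of frame in the frame of easel between -0.03 and 0.03 m and y of frame_top in the frame of easel below -0.088 m and angle between the x axis of frame and the x axis of easel, either way round below 0.12 rad and linear speed of each of frame, key below 0.01 m/s); the robot touches nothing.
It fails at once if the small frame, jar, tray or grey scale is moved by more than 25 mm (distance of any of small_frame, jar, tray, grey_scale from where it was at the start of the episode above 0.025 m).
It fails at once if the stop is pushed by the gripper instead of wound with the key (contact force between the fingers and foot_stop above 4 N).
It fails at once if the glazed frame is banged on the easel (over 60 N) (contact force between frame and easel above 60 N).
It also fails if it takes over 72 s, if anything falls off the work surface, if the arm or the gripper's body presses on something with over 40 N, if the wrist force passes 120 N, or if a joint passes its speed limit or range.

## Working session

There is one attempt and no reset: what is moved stays moved. The work goes in short steps, Python scripts to look and compute and a tool call to move; the robot and the scene stay as the last step left them, time stands still between calls to the robot, and variables do not carry over. Pictures are saved under pics/ and viewed, at most 10 in all, crops included, and the job is handed in when it is done.

Besides the shell and the picture viewer there is one more tool, called after "Call:" by a JSON object that holds its "name" and its "arguments", one argument or row to a line. play_rows: Moves the arm, as the interface text tells. Its arguments: {"type":"object","properties":{"increments":{"type":"array"},"newtons":{"type":"number"}},"required":["increments"]}

```bash
mkdir -p pics
cat > h.py <<'E'
import numpy as np,cv2
from plant import arm,eyes
def cap(n):
    c=eyes.capture(n); c['K']=np.array([[c['fx'],0,c['cx']],[0,c['fy'],c['cy']],[0,0,1.]]); c['dist']=np.array(c['dist'],float);c['R']=np.array(c['R']);c['t']=np.array(c['t']).ravel();return c
def ray(c,uv):
    p=cv2.undistortPoints(np.array(uv,float).reshape(-1,1,2),c['K'],c['dist']).reshape(-1,2)
    return np.c_[p,np.ones(len(p))]
def plane(c,uv,z):
    d=ray(c,uv)@c['R']; o=-c['R'].T@c['t']
    return o+d*((z-o[2])/d[:,2])[:,None]
def world(c):
    h,w=c['depth'].shape; uv=np.stack(np.meshgrid(np.arange(w),np.arange(h)),-1).reshape(-1,2)
    d=ray(c,uv)*c['depth'].reshape(-1,1)
    return ((d-c['t'])@c['R']).reshape(h,w,3)
def save(c,n): cv2.imwrite('pics/'+n,c['color'][:,:,::-1])
E
python3 - <<'E'
from h import *
a=cap('scene');b=cap('top')
cv2.imwrite('pics/a.png',a['color'][:,:,::-1]);cv2.imwrite('pics/b.png',b['color'][:,:,::-1])
np.savez('top.npz',**{k:b[k] for k in b});np.savez('scene.npz',**{k:a[k] for k in a})
print(arm.get_obs(),arm.hold_point_z); print(-b['R'].T@b['t'],-a['R'].T@a['t'])
E
```

```text
{'time': 0.1, 'joint_pos': array([ 1.08285339,  0.47773865,  0.02235016,  1.55635476, -0.01146765,
        1.10930295, -0.083101  ]), 'qd': array([ 2.69466636e-03, -1.11480964e-03, -8.26963813e-05, -1.13238749e-03,
       -1.38502313e-04,  1.83248712e-03,  1.12313823e-03]), 'joint_torque': array([ 3.55547956e-03, -5.97758853e+01,  1.61294281e+00, -2.81954759e+01,
        1.26905070e-02,  5.05031276e-03,  3.21856044e-05]), 'tcp_pos': array([ 0.25004974, -0.62639822,  0.23040795]), 'eef_rot': array([-8.04505363e-04,  9.82016192e-01,  1.88794852e-01, -2.33552482e-04]), 'wrist_force': array([ 0.24918644, -0.29667036, -0.55216566]), 'wrist_torque': array([0.01789994, 0.01830608, 0.02031244]), 'grip_force': 0.0, 'gripper_width': 0.9984200973511297} 0.0187
[0.25708611 0.04741127 1.17691071] [ 1.09011204 -0.01022958  1.0957452 ]
```

View pics/a.png

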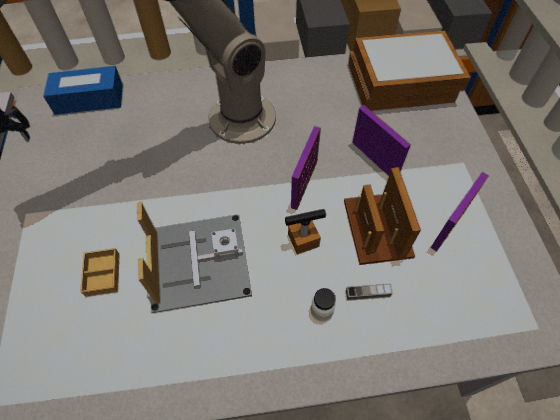

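View pics/b.png

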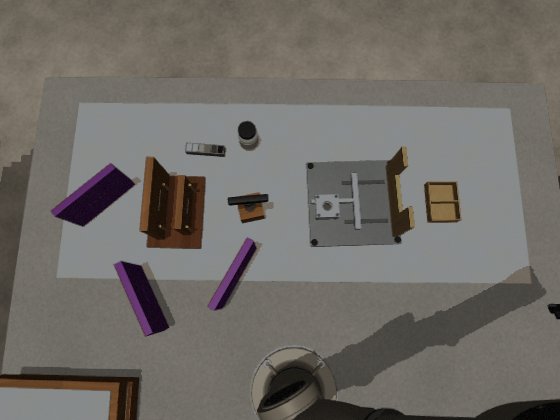

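Scene: brown candidates are the tall frame (400,210) and shorter frame (372,215) in the rack. The purple look-alikes are at (307,168), (380,140) and (460,212). In the top view the tall brown frame is at (152,200), the small one at (180,205), and purple ones at (93,195), (140,298) and (233,273). The key is at (248,200), the bridge at (327,205). I choose the taller brown frame and will check it in a crop.

Run:
```python
from h import *
def ld(n): return dict(np.load(n))
b=ld('top.npz');a=ld('scene.npz')
W=world(b);V=world(a)
def rect(P,name):
    r=cv2.minAreaRect((P[:,:2]*1000).astype(np.float32)); print(name,len(P),[np.round(q,1) for q in r],'meanz',P[:,2].mean().round(4))
def sel(W,box,z0,z1):
    u0,v0,u1,v1=box; m=W[v0:v1,u0:u1].reshape(-1,3); return m[(m[:,2]>z0)&(m[:,2]<z1)]
rect(sel(W,(300,150,410,255),.006,.018),'base')
rect(sel(W,(308,185,345,225),.055,.07),'bridge')
rect(sel(W,(345,165,368,235),.025,.042),'stop')
rect(sel(W,(380,140,420,240),.165,.185),'boardtop')
rect(sel(W,(220,180,280,215),.13,.16),'handle')
rect(sel(W,(230,190,275,230),.047,.062),'stand')
rect(sel(W,(130,145,168,245),.165,.185),'frametop')
rect(sel(W,(165,165,200,240),.12,.14),'smalltop')
rect(sel(W,(140,165,210,255),.008,.02),'rackbase')
rect(sel(W,(140,165,210,255),.085,.1),'dowels')
rect(sel(V,(380,160,425,260),.16,.18),'frametopV'); 
rect(sel(V,(280,195,335,230),.12,.16),'handleV'); 
rect(sel(V,(205,225,240,260),.055,.07),'bridgeV')
# socket mouth centre guess: 
print(plane(b,[[327,205]],.062),plane(a,[[224.5,240.5]],.062))
c1=cv2.resize(a['color'][100:280,270:510],None,fx=2.5,fy=2.5,interpolation=2)
cv2.imwrite('pics/c.png',c1[:,:,::-1])
```

```text
base 5882 [array([ 542.6, -186.8]), array([324.2, 340.5]), np.float64(0.7)] meanz 0.0129
bridge 469 [array([513.2, -92.8]), array([66.8, 66.4]), np.float64(2.3)] meanz 0.0627
stop 319 [array([ 536.3, -168.8]), array([168. ,  39.1]), np.float64(2.1)] meanz 0.0336
boardtop 260 [array([ 542.1, -288.5]), array([220.4,  13.8]), np.float64(2.8)] meanz 0.1762
handle 320 [array([511.1, 129.6]), array([ 21.2, 108.3]), np.float64(6.1)] meanz 0.14
stand 333 [array([511.1, 130.1]), array([71. , 69.7]), np.float64(13.1)] meanz 0.0555
frametop 699 [array([515.6, 393. ]), array([ 23.8, 202.2]), np.float64(89.8)] meanz 0.1745
smalltop 472 [array([503.6, 317. ]), array([ 21.9, 149.6]), np.float64(89.9)] meanz 0.1295
rackbase 1857 [array([499.5, 351.7]), array([235.6, 182.8]), np.float64(3.8)] meanz 0.0149
dowels 221 [array([509.1, 341.4]), array([103.8, 198.5]), np.float64(84.4)] meanz 0.0925
frametopV 667 [array([514.2, 392.1]), array([202.1,  24.6]), np.float64(0.6)] meanz 0.1736
handleV 385 [array([512.4, 132.3]), array([ 24.6, 109.3]), np.float64(6.4)] meanz 0.1377
bridgeV 486 [array([512.4, -89.9]), array([69.7, 66.1]), np.float64(2.8)] meanz 0.0627
[[ 0.51428615 -0.09151721  0.062     ]] [[ 0.51314057 -0.08921947  0.062     ]]
```

View pics/c.png

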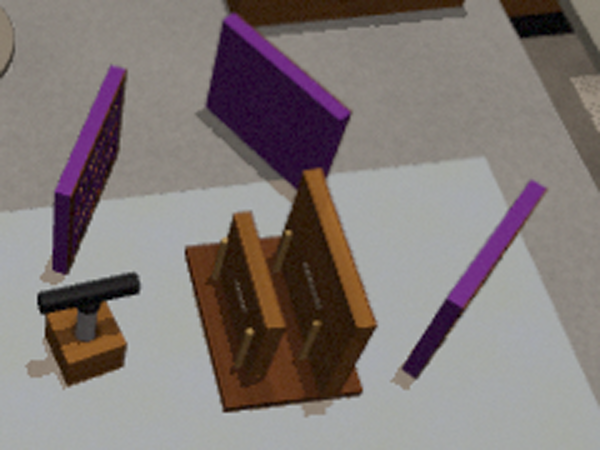

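The crop confirms it: the tall brown frame at (335,250) shows its plain wooden back with a hanger, so its glass faces +y. The smaller one is at (255,270) and the purple ones are decoys. The easel is yawed about 2.6°, the socket is near (0.513,-0.091), and the key is at (0.511,0.130).

```bash
cat >> h.py <<'E'
def pose():
    o=arm.get_obs(); w,x,y,z=o['eef_rot']
    return o,np.array(o['tcp_pos']),2*np.degrees(np.arctan2(y,x))
def go(x,y,z,phi=None):
    o,p,f=pose(); f=(f+180)%360-180; d=np.array([x,y,z])-p; c,s=np.cos(np.radians(f)),np.sin(np.radians(f))
    print('tcp',p.round(4),'phi',round(f,2),'j',np.round(o['joint_pos'],2),'t',round(o['time'],2))
    print('tool offset cm',np.round(100*np.array([d[0]*c+d[1]*s,d[0]*s-d[1]*c,-d[2]]),2),'spin units',None if phi is None else round(((f-phi+180)%360-180)/6,2))
E
python3 -c "
from h import *
go(.511,.130,.25,96.1)"
```

```text
tcp [ 0.25   -0.6264  0.2304] phi 21.76 j [ 1.08  0.48  0.02  1.56 -0.01  1.11 -0.08] t 0.1
tool offset cm [ 52.28 -60.57  -1.96] spin units -12.39
```

Call:
{"name": "play_rows", "arguments": {
  "increments": [
    {"claw": 0, "offset": [2.61, -3.03, -0.1], "spin": 0},
    {"claw": 0, "offset": [2.61, -3.03, -0.1], "spin": 0},
    {"claw": 0, "offset": [2.61, -3.03, -0.1], "spin": 0},
    {"claw": 0, "offset": [2.61, -3.03, -0.1], "spin": 0},
    {"claw": 0, "offset": [2.61, -3.03, -0.1], "spin": 0},
    {"claw": 0, "offset": [2.61, -3.03, -0.1], "spin": 0},
    {"claw": 0, "offset": [2.61, -3.03, -0.1], "spin": 0},
    {"claw": 0, "offset": [2.61, -3.03, -0.1], "spin": 0},
    {"claw": 0, "offset": [2.61, -3.03, -0.1], "spin": 0},
    {"claw": 0, "offset": [2.61, -3.03, -0.1], "spin": 0},
    {"claw": 0, "offset": [2.61, -3.03, -0.1], "spin": 0},
    {"claw": 0, "offset": [2.61, -3.03, -0.1], "spin": 0},
    {"claw": 0, "offset": [2.61, -3.03, -0.1], "spin": 0},
    {"claw": 0, "offset": [2.61, -3.03, -0.1], "spin": 0},
    {"claw": 0, "offset": [2.61, -3.03, -0.1], "spin": 0},
    {"claw": 0, "offset": [2.61, -3.03, -0.1], "spin": 0},
    {"claw": 0, "offset": [2.61, -3.03, -0.1], "spin": 0},
    {"claw": 0, "offset": [2.61, -3.03, -0.1], "spin": 0},
    {"claw": 0, "offset": [2.61, -3.03, -0.1], "spin": 0},
    {"claw": 0, "offset": [2.61, -3.03, -0.1], "spin": 0}
  ]
}}

```text
time: 1.77
tcp_pos: [0.5105, 0.1311, 0.2511]
eef_rot: [0.0, 0.982, 0.189, -0.0]
wrist_force: [0.6, -0.6, 0.0]
gripper_width: 1.001
grip_force: 0.0
```

Call:
{"name": "play_rows", "arguments": {
  "increments": [
    {"claw": 0, "offset": [0, 0, 0], "spin": -1},
    {"claw": 0, "offset": [0, 0, 0], "spin": -1},
    {"claw": 0, "offset": [0, 0, 0], "spin": -1},
    {"claw": 0, "offset": [0, 0, 0], "spin": -1},
    {"claw": 0, "offset": [0, 0, 0], "spin": -1},
    {"claw": 0, "offset": [0, 0, 0], "spin": -1},
    {"claw": 0, "offset": [0, 0, 0], "spin": -1},
    {"claw": 0, "offset": [0, 0, 0], "spin": -1},
    {"claw": 0, "offset": [0, 0, 0], "spin": -1},
    {"claw": 0, "offset": [0, 0, 0], "spin": -1},
    {"claw": 0, "offset": [0, 0, 0], "spin": -1},
    {"claw": 0, "offset": [0, 0, 0], "spin": -1},
    {"claw": 0, "offset": [0, 0, 0], "spin": -0.4},
    {"claw": 0, "offset": [0, 0, 0], "spin": 0}
  ]
}}

```text
time: 2.93
tcp_pos: [0.5101, 0.1292, 0.2509]
eef_rot: [-0.0, 0.668, 0.744, -0.0]
wrist_force: [0.1, -0.3, 0.4]
gripper_width: 0.999
grip_force: 0.0
```

Run:
```python
from h import *
c=cap('wrist'); save(c,'w1.png'); W=world(c)
print(-c['R'].T@c['t'])
m=(W[...,2]>.134)&(W[...,2]<.146)&(np.hypot(W[...,0]-.511,W[...,1]-.13)<.075)&(c['depth']>.05)
P=W[m]; print(len(P),cv2.minAreaRect((P[:,:2]*1000).astype(np.float32)),P.mean(0))
go(.511,.130,.112,96.1)
```

```text
[0.50198482 0.20710443 0.39383214]
2802 ((511.3778076171875, 131.04019165039062), (19.949371337890625, 109.1845703125), 5.665097236633301) [0.51067961 0.13486211 0.1399389 ]
tcp [0.5102 0.1292 0.251 ] phi 96.08 j [ 0.24  0.29 -0.72  1.85  0.22  1.08 -0.46] t 2.98
tool offset cm [ 0.07  0.09 13.9 ] spin units -0.0
```

View pics/w1.png

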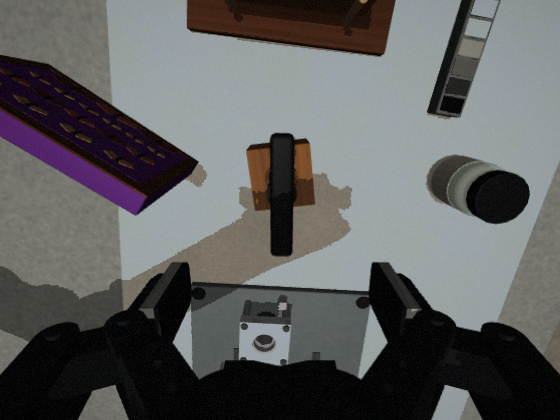

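The wrist view shows the key handle at (282,195) and the open socket mouth at (264,343). Handle centre is (0.5114,0.131), yaw about 95.7°.

Call:
{"name": "play_rows", "arguments": {
  "increments": [
    {"claw": 0, "offset": [0.17, 0.14, 3.4], "spin": 0.05},
    {"claw": 0, "offset": [0, 0, 3.4], "spin": 0},
    {"claw": 0, "offset": [0, 0, 3.4], "spin": 0},
    {"claw": 0, "offset": [0, 0, 2.6], "spin": 0},
    {"claw": 0, "offset": [0, 0, 1.0], "spin": 0},
    {"claw": 255, "offset": [0, 0, 0], "spin": 0},
    {"claw": 255, "offset": [0, 0, 0], "spin": 0},
    {"claw": 255, "offset": [0, 0, 0], "spin": 0},
    {"claw": 255, "offset": [0, 0, 0], "spin": 0},
    {"claw": 255, "offset": [0, 0, 0], "spin": 0},
    {"claw": 255, "offset": [0, 0, 0], "spin": 0},
    {"claw": 255, "offset": [0, 0, 0], "spin": 0},
    {"claw": 255, "offset": [0, 0, 0], "spin": 0}
  ],
  "newtons": 60
}}

```text
time: 4.07
tcp_pos: [0.5123, 0.1315, 0.1148]
eef_rot: [0.001, 0.67, 0.742, 0.001]
wrist_force: [-1.9, -0.6, 6.3]
gripper_width: 0.223
grip_force: 58.6
```

Call:
{"name": "play_rows", "arguments": {
  "increments": [
    {"claw": 255, "offset": [0, 0, -1.0], "spin": 0},
    {"claw": 255, "offset": [0, 0, -2.5], "spin": 0},
    {"claw": 255, "offset": [0, 0, -3.0], "spin": 0},
    {"claw": 255, "offset": [0, 0, -1.5], "spin": 0},
    {"claw": 255, "offset": [0, 0, 0], "spin": 0}
  ]
}}

```text
time: 4.48
tcp_pos: [0.5136, 0.1322, 0.1973]
eef_rot: [0.002, 0.67, 0.742, 0.003]
wrist_force: [-0.0, 0.9, -3.6]
gripper_width: 0.222
grip_force: 59.5
```

Run:
```python
from h import *
c=cap('wrist'); s=cap('scene'); b=cap('top')
for n,q in(('ws',c),('ss',s),('ts',b)): np.savez(n+'.npz',**q)
W=world(c)
def pts(W,m): 
    P=W[m]; return len(P),P.mean(0).round(4)
for nm,q in (('w',c),('s',s),('t',b)):
    W=world(q); d=np.hypot(W[...,0]-.5115,W[...,1]-.131)
    m=(d<.06)&(W[...,2]>.205)&(W[...,2]<.222); print(nm,'handle',m.sum(), end=' ')
    P=W[m]
    if len(P)>30:
        # slope of top along handle
        P=P[P[:,2]>np.percentile(P[:,2],50)-.004]
        A=np.c_[P[:,:2]-[.5115,.131],np.ones(len(P))]; print(np.linalg.lstsq(A,P[:,2],rcond=None)[0].round(3),cv2.minAreaRect((P[:,:2]*1000).astype(np.float32)))
    m2=(d<.03)&(W[...,2]>.09)&(W[...,2]<.19)
    for z in np.arange(.09,.19,.02):
        k=m2&(W[...,2]>=z)&(W[...,2]<z+.02)
        if k.sum()>5: print('  shaft',nm,z.round(2),k.sum(),W[k].mean(0).round(4))
# bridge from wrist
W=world(c); m=(abs(W[...,2]-.062)<.006)&(np.hypot(W[...,0]-.513,W[...,1]+.091)<.06); print('bridge w',m.sum(), cv2.minAreaRect((W[m][:,:2]*1000).astype(np.float32)))
W=world(s); 
im=np.hstack([cv2.resize(s['color'][150:300,170:350],(420,350),interpolation=2),cv2.resize(c['color'],(373,350)[:2])])[:,:800]
cv2.imwrite('pics/d.png',im[:,:,::-1]); go(.513,-.091,.19)
```

```text
w handle 3265 [ 0.002 -0.004  0.221] ((512.7303466796875, 138.5760498046875), (95.70430755615234, 44.383846282958984), 80.02271270751953)
s handle 235 [-0.112 -0.019  0.22 ] ((515.4485473632812, 131.86610412597656), (108.2081527709961, 37.32585906982422), 87.9598388671875)
  shaft s 0.09 25 [0.5185 0.1299 0.1021]
  shaft s 0.11 33 [0.5183 0.131  0.1206]
  shaft s 0.13 31 [0.5185 0.1312 0.1399]
  shaft s 0.15 32 [0.5186 0.1301 0.1604]
  shaft s 0.17 24 [0.5192 0.1309 0.1768]
t handle 82 [-0.011 -0.04   0.221] ((506.87884521484375, 167.71319580078125), (18.151336669921875, 32.771278381347656), 3.155724048614502)
bridge w 67 ((506.8249206542969, -60.120853424072266), (6.32871150970459, 10.763004302978516), 73.81781005859375)
tcp [0.5108 0.1306 0.1924] phi 95.84 j [ 0.21  0.36 -0.7   1.91  0.28  0.97 -0.52] t 4.63
tool offset cm [-22.06  -2.03   0.24] spin units None
```

View pics/d.png

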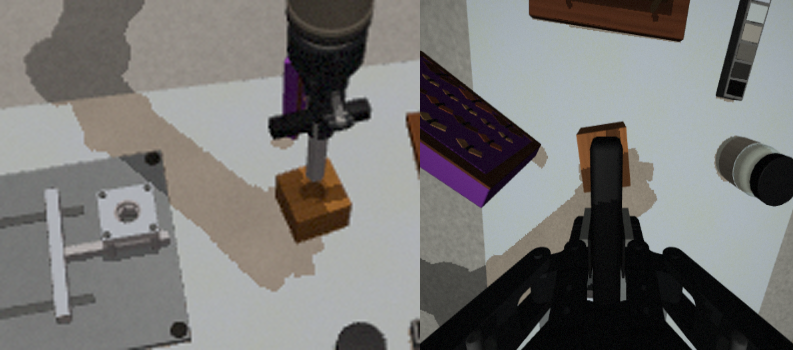

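The key hangs upright at (320,150) in the left half of the composite, and the socket mouth is clear at (128,212). Next I move over the socket.

Call:
{"name": "play_rows", "arguments": {
  "increments": [
    {"claw": 255, "offset": [-1.5, -0.13, 0], "spin": 0},
    {"claw": 255, "offset": [-3, -0.28, 0], "spin": 0},
    {"claw": 255, "offset": [-3, -0.28, 0], "spin": 0},
    {"claw": 255, "offset": [-3, -0.28, 0], "spin": 0},
    {"claw": 255, "offset": [-3, -0.28, 0], "spin": 0},
    {"claw": 255, "offset": [-3, -0.28, 0], "spin": 0},
    {"claw": 255, "offset": [-3, -0.28, 0], "spin": 0},
    {"claw": 255, "offset": [-1.8, -0.16, 0], "spin": 0},
    {"claw": 255, "offset": [-0.8, -0.06, 0], "spin": 0},
    {"claw": 255, "offset": [0, 0, 0], "spin": 0},
    {"claw": 255, "offset": [0, 0, 0], "spin": 0}
  ]
}}

```text
time: 5.55
tcp_pos: [0.5133, -0.0897, 0.1923]
eef_rot: [-0.001, 0.67, 0.742, -0.0]
wrist_force: [0.5, 1.5, -4.3]
gripper_width: 0.222
grip_force: 59.5
```

Run:
```python
from h import *
s=cap('scene'); W=world(s)
d=np.hypot(W[...,0]-.513,W[...,1]+.091)
for z in np.arange(.09,.18,.03):
    k=(d<.03)&(W[...,2]>=z)&(W[...,2]<z+.03); ys,xs=np.nonzero(k)
    # centre of shaft by pixel extents cast at shaft plane
    print(z.round(2),k.sum(),W[k].mean(0).round(4), xs.min(),xs.max())
m=(d<.055)&(abs(W[...,2]-.062)<.004); P=W[m]
print('bridge',m.sum(),cv2.minAreaRect((P[:,:2]*1000).astype(np.float32)))
# mouth from earlier scene picture: dark pixels within bridge
a=dict(np.load('ss.npz')); V=world(a); 
for nm,f in(('scene','ss.npz'),('top','ts.npz')):
    a=dict(np.load(f)); V=world(a); d=np.hypot(V[...,0]-.513,V[...,1]+.091)
    lo=(np.abs(V[...,2]-.045)<.012)&(d<.02); hi=(abs(V[...,2]-.0625)<.005)&(d<.055)
    g=cv2.cvtColor(a['color'],cv2.COLOR_RGB2GRAY)
    P=V[hi]; print(nm,'low',lo.sum(),V[lo].mean(0) if lo.any() else '', 'bridge',cv2.minAreaRect((P[:,:2]*1000).astype(np.float32)))
    # ray-cast blob of non-plate pixels inside plate hull
    hull=cv2.convexHull(np.argwhere(hi)[:,::-1].astype(np.int32)); M=np.zeros(g.shape,np.uint8); cv2.fillConvexPoly(M,hull,1)
    n,l,st,ce=cv2.connectedComponentsWithStats(((M>0)&~hi).astype(np.uint8))
    for i in range(1,n):
        if st[i,4]>15: print('  hole',st[i],ce[i],plane(a,[ce[i]],.062))
go(.513,-.091,.19)
```

```text
0.09 46 [ 0.5189 -0.0874  0.1053] 219 227
0.12 52 [ 0.519  -0.0874  0.1349] 217 226
0.15 54 [ 0.5196 -0.0872  0.1645] 216 225
bridge 378 ((512.596923828125, -90.11197662353516), (69.71155548095703, 66.42771911621094), 2.903641939163208)
scene low 49 [ 0.50363612 -0.09125374  0.04769871] bridge ((512.236328125, -89.90876007080078), (69.19676971435547, 66.03970336914062), 2.4633734226226807)
  hole [220 237  10   8  66] [224.24242424 240.59090909] [[ 0.51332651 -0.08994199  0.062     ]]
top low 8 [ 0.52069197 -0.10146089  0.05250121] bridge ((519.1857299804688, -99.28730010986328), (54.60542678833008, 51.750244140625), 4.051261901855469)
tcp [ 0.5136 -0.0888  0.1926] phi 95.97 j [ 0.58  0.33 -0.63  1.93  0.24  0.96 -0.06] t 5.6
tool offset cm [-0.21 -0.08  0.26] spin units None
```

Call:
{"name": "play_rows", "arguments": {
  "increments": [
    {"claw": 255, "offset": [-0.2, 0.13, 0.8], "spin": 0},
    {"claw": 255, "offset": [0, 0, 1.2], "spin": 0},
    {"claw": 255, "offset": [0, 0, 1.2], "spin": 0},
    {"claw": 255, "offset": [0, 0, 0.6], "spin": 0},
    {"claw": 255, "offset": [0, 0, 0.4], "spin": 0},
    {"claw": 255, "offset": [0, 0, 0], "spin": 0}
  ]
}}

```text
time: 6.1
tcp_pos: [0.5144, -0.0918, 0.1497]
eef_rot: [-0.001, 0.67, 0.743, -0.001]
wrist_force: [-1.1, 0.3, -5.9]
gripper_width: 0.224
grip_force: 59.1
```

Call:
{"name": "play_rows", "arguments": {
  "increments": [
    {"claw": 255, "offset": [0, 0, 0.2], "spin": 0},
    {"claw": 255, "offset": [0, 0, 0.2], "spin": 0},
    {"claw": 255, "offset": [0, 0, 0.1], "spin": 0},
    {"claw": 255, "offset": [0, 0, 0], "spin": 0}
  ]
}}

```text
time: 6.43
tcp_pos: [0.5149, -0.0922, 0.1463]
eef_rot: [-0.001, 0.67, 0.742, -0.0]
wrist_force: [-4.5, 2.5, -1.0]
gripper_width: 0.22
grip_force: 60.1
```

Call:
{"name": "play_rows", "arguments": {
  "increments": [
    {"claw": 255, "offset": [0.07, -0.12, 0.1], "spin": 0},
    {"claw": 255, "offset": [0, 0, 0.1], "spin": 0.5},
    {"claw": 255, "offset": [0, 0, 0.05], "spin": 0.5},
    {"claw": 255, "offset": [0, 0, 0], "spin": 0.5},
    {"claw": 255, "offset": [0, 0, 0], "spin": 0.5}
  ]
}}

```text
time: 6.85
tcp_pos: [0.5146, -0.0921, 0.1438]
eef_rot: [0.0, 0.745, 0.667, 0.0]
wrist_force: [-0.1, 1.3, -3.6]
gripper_width: 0.221
grip_force: 59.5
```

Call:
{"name": "play_rows", "arguments": {
  "increments": [
    {"claw": 255, "offset": [0, 0, 0.15], "spin": 0.3},
    {"claw": 255, "offset": [0, 0, 0.15], "spin": 0.3},
    {"claw": 255, "offset": [0, 0, 0.1], "spin": 0.3},
    {"claw": 255, "offset": [0, 0, 0], "spin": 0}
  ]
}}

```text
time: 7.18
tcp_pos: [0.5146, -0.0922, 0.1397]
eef_rot: [0.001, 0.775, 0.632, 0.0]
wrist_force: [-0.8, 0.9, -4.0]
gripper_width: 0.224
grip_force: 59.5
```

Call:
{"name": "play_rows", "arguments": {
  "increments": [
    {"claw": 255, "offset": [0, 0, 0.25], "spin": 0},
    {"claw": 255, "offset": [0, 0, 0.25], "spin": 0},
    {"claw": 255, "offset": [0, 0, 0.15], "spin": 0},
    {"claw": 255, "offset": [0, 0, 0.1], "spin": 0},
    {"claw": 255, "offset": [0, 0, 0], "spin": 0}
  ]
}}

```text
time: 7.6
tcp_pos: [0.5157, -0.092, 0.1355]
eef_rot: [0.002, 0.774, 0.633, 0.0]
wrist_force: [-9.5, 1.3, 25.9]
gripper_width: 0.219
grip_force: 64.4
```

Call:
{"name": "play_rows", "arguments": {
  "increments": [
    {"claw": 255, "offset": [-0.02, -0.1, -0.06], "spin": 0},
    {"claw": 255, "offset": [0, 0, 0], "spin": 0.6},
    {"claw": 255, "offset": [0, 0, 0], "spin": 0.8},
    {"claw": 255, "offset": [0, 0, 0], "spin": 0.8},
    {"claw": 255, "offset": [0, 0, 0], "spin": 0.8},
    {"claw": 255, "offset": [0, 0, 0], "spin": 0.8},
    {"claw": 255, "offset": [0, 0, 0], "spin": 0.8},
    {"claw": 255, "offset": [0, 0, 0], "spin": 0.8},
    {"claw": 255, "offset": [0, 0, 0], "spin": 0}
  ]
}}

```text
time: 8.35
tcp_pos: [0.5148, -0.0919, 0.1356]
eef_rot: [0.001, 0.921, 0.39, 0.001]
wrist_force: [-6.6, 1.4, 19.9]
gripper_width: 0.224
grip_force: 63.0
```

Run:
```python
from h import *
o,p,f=pose();print(p,f,o['wrist_force'].round(1),o['wrist_torque'].round(2),o['joint_pos'].round(2),o['grip_force'])
```

```text
[ 0.51475734 -0.0919058   0.13559973] 45.88157557327668 [-6.6  1.4 19.9] [0.55 2.06 0.02] [ 0.39  0.38 -0.41  1.99  0.2   0.81 -0.9 ] 62.962285755202174
```

Call:
{"name": "play_rows", "arguments": {
  "increments": [
    {"claw": 255, "offset": [-0.06, -0.06, -0.08], "spin": 0.8},
    {"claw": 255, "offset": [0, 0, 0], "spin": 0.9},
    {"claw": 255, "offset": [0, 0, 0], "spin": 0.9},
    {"claw": 255, "offset": [0, 0, 0], "spin": 0.9},
    {"claw": 255, "offset": [0, 0, 0], "spin": 0.9},
    {"claw": 255, "offset": [0, 0, 0], "spin": 0.9},
    {"claw": 255, "offset": [0, 0, 0], "spin": 0.9},
    {"claw": 255, "offset": [0, 0, 0], "spin": 0.9},
    {"claw": 255, "offset": [0, 0, 0], "spin": 0.4},
    {"claw": 255, "offset": [0, 0, 0], "spin": -0.3},
    {"claw": 255, "offset": [0, 0, 0], "spin": 0}
  ]
}}

```text
time: 9.27
tcp_pos: [0.514, -0.0923, 0.1356]
eef_rot: [0.001, 1.0, 0.026, 0.002]
wrist_force: [-3.3, 0.7, 11.1]
gripper_width: 0.219
grip_force: 61.6
```

Run:
```python
from h import *
o,p,f=pose();print(p,f,o['wrist_force'].round(1),o['wrist_torque'].round(2),o['joint_pos'].round(2),o['grip_force'])
yaw=np.radians(2.6); e=np.array([np.cos(yaw),np.sin(yaw)]); n=np.array([-np.sin(yaw),np.cos(yaw)])
for nm,im in(('before',dict(np.load('scene.npz'))),('now',cap('scene'))):
    W=world(im); bt=W[(abs(W[...,2]-.175)<.008)&(abs(W[...,1]+.288)<.03)&(abs(W[...,0]-.542)<.13)]
    st=(abs(W[...,2]-.0335)<.005)&(W[...,1]<-.13)&(W[...,1]>-.27)&(abs(W[...,0]-.54)<.08)
    q=W[st][:,:2]@n; print(nm,'board n',np.percentile(bt[:,:2]@n,[5,50,95]).round(4),'stop',len(q),np.percentile(q,[5,50,95]).round(4))
```

```text
[ 0.51404594 -0.09228853  0.13564321] 2.998524700192396 [-3.3  0.7 11.1] [0.14 1.22 0.08] [ 0.26  0.36 -0.25  2.    0.12  0.8  -1.57] 61.586771144211525
before board n [-0.3168 -0.3098 -0.3051] stop 361 [-0.2106 -0.2021 -0.1705]
now board n [-0.3167 -0.3103 -0.3052] stop 378 [-0.2282 -0.2194 -0.1677]
```

Travel is now about 25 mm, inside the window. Next I let go, lift, spin half a turn back and take a new hold.

Call:
{"name": "play_rows", "arguments": {
  "increments": [
    {"claw": 0, "offset": [0, 0, 0], "spin": 0},
    {"claw": 0, "offset": [0, 0, 0], "spin": 0},
    {"claw": 0, "offset": [0, 0, 0], "spin": 0},
    {"claw": 0, "offset": [0, 0, 0], "spin": 0},
    {"claw": 0, "offset": [0, 0, 0], "spin": 0},
    {"claw": 0, "offset": [0, 0, -1.5], "spin": 0},
    {"claw": 0, "offset": [0, 0, -2.5], "spin": 0},
    {"claw": 0, "offset": [0, 0, -2.5], "spin": -1},
    {"claw": 0, "offset": [0, 0, 0], "spin": -1},
    {"claw": 0, "offset": [0, 0, 0], "spin": -1},
    {"claw": 0, "offset": [0, 0, 0], "spin": -1},
    {"claw": 0, "offset": [0, 0, 0], "spin": -1},
    {"claw": 0, "offset": [0, 0, 0], "spin": -1},
    {"claw": 0, "offset": [0, 0, 0], "spin": -1},
    {"claw": 0, "offset": [0, 0, 0], "spin": -1},
    {"claw": 0, "offset": [0, 0, 0], "spin": -1},
    {"claw": 0, "offset": [0, 0, 0], "spin": -1},
    {"claw": 0, "offset": [0, 0, 0], "spin": -1},
    {"claw": 0, "offset": [0, 0, 0], "spin": -1},
    {"claw": 0, "offset": [0, 0, 0], "spin": -1}
  ]
}}

```text
time: 10.98
tcp_pos: [0.5124, -0.0921, 0.1986]
eef_rot: [0.0, 0.76, 0.651, 0.0]
wrist_force: [1.0, -0.0, -0.7]
gripper_width: 1.002
grip_force: 0.0
```

Call:
{"name": "play_rows", "arguments": {
  "increments": [
    {"claw": 0, "offset": [0, 0, 0], "spin": -1},
    {"claw": 0, "offset": [0, 0, 0], "spin": -1},
    {"claw": 0, "offset": [0, 0, 0], "spin": -1},
    {"claw": 0, "offset": [0, 0, 0], "spin": -1},
    {"claw": 0, "offset": [0, 0, 0], "spin": -1},
    {"claw": 0, "offset": [0, 0, 0], "spin": -1},
    {"claw": 0, "offset": [0, 0, 0], "spin": -1},
    {"claw": 0, "offset": [0, 0, 0], "spin": -1},
    {"claw": 0, "offset": [0, 0, 0], "spin": -1},
    {"claw": 0, "offset": [0, 0, 0], "spin": -1},
    {"claw": 0, "offset": [0, 0, 0], "spin": -1},
    {"claw": 0, "offset": [0, 0, 0], "spin": -1},
    {"claw": 0, "offset": [0, 0, 0], "spin": -1},
    {"claw": 0, "offset": [0, 0, 0], "spin": -1},
    {"claw": 0, "offset": [0, 0, 0], "spin": -1},
    {"claw": 0, "offset": [0, 0, 0], "spin": -1},
    {"claw": 0, "offset": [0, 0, 0], "spin": -1},
    {"claw": 0, "offset": [0, 0, 0], "spin": 0}
  ]
}}

```text
time: 12.48
tcp_pos: [0.5123, -0.0921, 0.1985]
eef_rot: [-0.0, -0.027, 1.0, 0.0]
wrist_force: [-1.0, 0.5, 0.2]
gripper_width: 1.001
grip_force: 0.0
```

Run:
```python
from h import *
for nm in('wrist','scene'):
    c=cap(nm); W=world(c)
    m=(W[...,2]>.153)&(W[...,2]<.17)&(np.hypot(W[...,0]-.514,W[...,1]+.091)<.07)&(c['depth']>.05)&(c['color'].max(-1)<90)
    P=W[m]; print(nm,len(P),cv2.minAreaRect((P[:,:2]*1000).astype(np.float32)),P.mean(0))
go(.514,-.091,.135,183)
```

```text
wrist 4909 ((512.8580322265625, -92.11408233642578), (109.14407348632812, 20.12493133544922), 6.715001106262207) [ 0.50745408 -0.09256925  0.16077349]
scene 286 ((513.995361328125, -90.02081298828125), (110.84133911132812, 19.6981258392334), 6.715958595275879) [ 0.51758125 -0.08952332  0.16126403]
tcp [ 0.5124 -0.0921  0.1986] phi -177.34 j [ 0.74  0.38 -0.84  1.91  0.33  1.    1.37] t 12.58
tool offset cm [-0.17  0.1   6.36] spin units -0.06
```

Call:
{"name": "play_rows", "arguments": {
  "increments": [
    {"claw": 0, "offset": [-0.08, 0.06, 2.0], "spin": -0.67},
    {"claw": 0, "offset": [0, 0, 2.2], "spin": 0},
    {"claw": 0, "offset": [0, 0, 1.4], "spin": 0},
    {"claw": 0, "offset": [0, 0, 0.6], "spin": 0},
    {"claw": 255, "offset": [0, 0, 0], "spin": 0},
    {"claw": 255, "offset": [0, 0, 0], "spin": 0},
    {"claw": 255, "offset": [0, 0, 0], "spin": 0},
    {"claw": 255, "offset": [0, 0, 0], "spin": 0},
    {"claw": 255, "offset": [0, 0, 0], "spin": 0},
    {"claw": 255, "offset": [0, 0, 0], "spin": 0},
    {"claw": 255, "offset": [0, 0, 0], "spin": 0}
  ]
}}

```text
time: 13.5
tcp_pos: [0.5138, -0.0914, 0.1376]
eef_rot: [0.001, -0.06, 0.998, -0.0]
wrist_force: [-0.7, -0.3, 5.1]
gripper_width: 0.223
grip_force: 58.8
```

Call:
{"name": "play_rows", "arguments": {
  "increments": [
    {"claw": 255, "offset": [0, 0, 0], "spin": 0.6},
    {"claw": 255, "offset": [0, 0, 0], "spin": 0.9},
    {"claw": 255, "offset": [0, 0, 0], "spin": 0.9},
    {"claw": 255, "offset": [0, 0, 0], "spin": 0.9},
    {"claw": 255, "offset": [0, 0, 0], "spin": 0.9},
    {"claw": 255, "offset": [0, 0, 0], "spin": 0.9},
    {"claw": 255, "offset": [0, 0, 0], "spin": 0.9},
    {"claw": 255, "offset": [0, 0, 0], "spin": 0.9},
    {"claw": 255, "offset": [0, 0, 0], "spin": 0.9},
    {"claw": 255, "offset": [0, 0, 0], "spin": 0.7},
    {"claw": 255, "offset": [0, 0, 0], "spin": 0.5},
    {"claw": 255, "offset": [0, 0, 0], "spin": 0}
  ]
}}

```text
time: 14.5
tcp_pos: [0.5136, -0.0917, 0.1376]
eef_rot: [0.001, 0.401, 0.916, -0.0]
wrist_force: [-1.1, -1.0, 6.2]
gripper_width: 0.223
grip_force: 58.9
```

```bash
cat > st.py <<'E'
from h import *
def stop():
    o,p,f=pose();print(p,f,o['wrist_force'].round(1),o['wrist_torque'].round(2),o['joint_pos'].round(2),o['grip_force'],o['time'])
    yaw=np.radians(2.6); n=np.array([-np.sin(yaw),np.cos(yaw)])
    W=world(cap('scene'))
    st=(abs(W[...,2]-.0335)<.005)&(W[...,1]<-.13)&(W[...,1]>-.27)&(abs(W[...,0]-.54)<.08)
    q=W[st][:,:2]@n; print('stop',len(q),np.percentile(q,[5,50,95]).round(4))
E
python3 -c "
from st import *
stop()"
```

```text
[ 0.51363563 -0.09173142  0.13759338] 132.7368004520463 [-1.1 -1.   6.2] [-0.33  0.29  0.06] [ 0.54  0.41 -0.59  1.98  0.3   0.84  0.53] 58.90685840480273 14.5
stop 400 [-0.2413 -0.2316 -0.17  ]
```

Call:
{"name": "play_rows", "arguments": {
  "increments": [
    {"claw": 255, "offset": [0, 0, 0], "spin": 0.4},
    {"claw": 255, "offset": [0, 0, 0], "spin": 0.4},
    {"claw": 255, "offset": [0, 0, 0], "spin": 0.4},
    {"claw": 255, "offset": [0, 0, 0], "spin": 0.4},
    {"claw": 255, "offset": [0, 0, 0], "spin": 0}
  ]
}}

```text
time: 14.97
tcp_pos: [0.5136, -0.0918, 0.1376]
eef_rot: [0.001, 0.476, 0.88, -0.0]
wrist_force: [-0.6, -0.9, 5.9]
gripper_width: 0.219
grip_force: 58.9
```

```bash
python3 -c "
from st import *
stop()"
```

```text
[ 0.51358751 -0.09180636  0.13758463] 123.1648888568503 [-0.6 -0.9  5.9] [-0.37  0.4   0.15] [ 0.51  0.4  -0.56  1.98  0.28  0.84  0.38] 58.944314478090405 14.9667
stop 404 [-0.2438 -0.2342 -0.1727]
```

Call:
{"name": "play_rows", "arguments": {
  "increments": [
    {"claw": 255, "offset": [0, 0, 0], "spin": 0.4},
    {"claw": 255, "offset": [0, 0, 0], "spin": 0.4},
    {"claw": 255, "offset": [0, 0, 0], "spin": 0.4},
    {"claw": 255, "offset": [0, 0, 0], "spin": 0}
  ]
}}

```text
time: 15.35
tcp_pos: [0.5136, -0.0917, 0.1376]
eef_rot: [0.001, 0.53, 0.848, -0.0]
wrist_force: [-1.2, -1.4, 6.6]
gripper_width: 0.221
grip_force: 59.0
```

```bash
python3 -c "
from st import *
stop()"
```

```text
[ 0.51355544 -0.09173864  0.13758743] 116.00296509568412 [-1.2 -1.4  6.6] [-0.38  0.42  0.25] [ 0.49  0.39 -0.53  1.98  0.27  0.83  0.27] 58.97462746776057 15.35
stop 407 [-0.2444 -0.2347 -0.1713]
```

Call:
{"name": "play_rows", "arguments": {
  "increments": [
    {"claw": 255, "offset": [0, 0, 0], "spin": 0.4},
    {"claw": 255, "offset": [0, 0, 0], "spin": 0.4},
    {"claw": 255, "offset": [0, 0, 0], "spin": 0}
  ]
}}

```text
time: 15.65
tcp_pos: [0.5135, -0.0918, 0.1376]
eef_rot: [0.001, 0.565, 0.825, -0.0]
wrist_force: [-2.2, -1.1, 5.9]
gripper_width: 0.224
grip_force: 59.0
```

```bash
python3 -c "
from st import *
stop()"
```

```text
[ 0.51352323 -0.09177216  0.13758903] 111.20011846740613 [-2.2 -1.1  5.9] [-0.37  0.39  0.18] [ 0.48  0.39 -0.51  1.98  0.26  0.83  0.19] 58.98273798748477 15.65
stop 405 [-0.2447 -0.2347 -0.1728]
```

Call:
{"name": "play_rows", "arguments": {
  "increments": [
    {"claw": 255, "offset": [0, 0, 0], "spin": -0.5},
    {"claw": 255, "offset": [0, 0, 0], "spin": -0.5},
    {"claw": 255, "offset": [0, 0, 0], "spin": -0.5},
    {"claw": 255, "offset": [0, 0, 0], "spin": 0}
  ]
}}

```text
time: 16.03
tcp_pos: [0.5136, -0.0918, 0.1376]
eef_rot: [0.001, 0.497, 0.868, -0.0]
wrist_force: [-0.9, -1.1, 7.3]
gripper_width: 0.224
grip_force: 59.0
```

```bash
python3 -c "
from st import *
stop()
c=cap('wrist'); W=world(c)
m=(W[...,2]>.153)&(W[...,2]<.17)&(np.hypot(W[...,0]-.514,W[...,1]+.091)<.07)&(c['depth']>.05)&(c['color'].max(-1)<90)
P=W[m]; print(len(P),cv2.minAreaRect((P[:,:2]*1000).astype(np.float32)))
"
```

```text
[ 0.51355842 -0.0918293   0.13757391] 120.43811002999563 [-0.9 -1.1  7.3] [-0.29  0.43  0.31] [ 0.5   0.4  -0.55  1.98  0.27  0.84  0.34] 59.048413003762334 16.0333
stop 400 [-0.2445 -0.2347 -0.1693]
9985 ((510.40863037109375, -86.65254211425781), (44.54922103881836, 97.92367553710938), 14.77373218536377)
```

Call:
{"name": "play_rows", "arguments": {
  "increments": [
    {"claw": 255, "offset": [0, 0, -0.3], "spin": 0},
    {"claw": 255, "offset": [0, 0, -0.4], "spin": 0},
    {"claw": 255, "offset": [0, 0, -0.5], "spin": 0},
    {"claw": 255, "offset": [0, 0, 0], "spin": 0}
  ]
}}

```text
time: 16.47
tcp_pos: [0.5133, -0.0916, 0.1495]
eef_rot: [0.0, 0.498, 0.867, -0.0]
wrist_force: [-0.1, -1.7, -3.3]
gripper_width: 0.218
grip_force: 61.4
```

```bash
python3 -c "
from st import *
stop()"
```

```text
[ 0.51332701 -0.0916366   0.14952776] 120.25030530703928 [-0.1 -1.7 -3.3] [-0.38 -0.26  0.05] [ 0.51  0.38 -0.55  1.97  0.26  0.86  0.35] 61.3717761090777 16.4667
stop 405 [-0.2446 -0.2348 -0.173 ]
```

Call:
{"name": "play_rows", "arguments": {
  "increments": [
    {"claw": 255, "offset": [0, 0, -1.5], "spin": 0},
    {"claw": 255, "offset": [0, 0, -2.0], "spin": 0},
    {"claw": 255, "offset": [0, 0, -1.5], "spin": 0},
    {"claw": 255, "offset": [0, 0, 0], "spin": 0}
  ]
}}

```text
time: 16.85
tcp_pos: [0.5147, -0.0908, 0.2018]
eef_rot: [0.002, 0.498, 0.867, 0.001]
wrist_force: [0.6, -0.3, -4.3]
gripper_width: 0.219
grip_force: 61.3
```

```bash
python3 -c "
from h import *
go(.511,.1305,.20)"
```

```text
tcp [ 0.5147 -0.0908  0.2018] phi 120.28 j [ 0.54  0.31 -0.58  1.92  0.21  0.96  0.39] t 16.85
tool offset cm [19.3  10.84  0.18] spin units None
```

Call:
{"name": "play_rows", "arguments": {
  "increments": [
    {"claw": 255, "offset": [1.4, 0.79, 0], "spin": 0},
    {"claw": 255, "offset": [2.8, 1.57, 0], "spin": 0},
    {"claw": 255, "offset": [3.0, 1.68, 0], "spin": 0},
    {"claw": 255, "offset": [3.0, 1.68, 0], "spin": 0},
    {"claw": 255, "offset": [3.0, 1.69, 0], "spin": 0},
    {"claw": 255, "offset": [3.0, 1.69, 0], "spin": 0},
    {"claw": 255, "offset": [2.0, 1.12, 0], "spin": 0},
    {"claw": 255, "offset": [1.1, 0.62, 0], "spin": 0},
    {"claw": 255, "offset": [0, 0, 0], "spin": 0},
    {"claw": 255, "offset": [0, 0, 0], "spin": 0}
  ]
}}

```text
time: 17.68
tcp_pos: [0.5085, 0.1305, 0.1979]
eef_rot: [-0.001, 0.497, 0.868, -0.001]
wrist_force: [0.2, -0.3, -4.4]
gripper_width: 0.219
grip_force: 61.3
```

Run:
```python
from h import *
s=cap('scene'); W=world(s)
d=np.hypot(W[...,0]-.511,W[...,1]-.131)
for z in np.arange(.08,.19,.03):
    k=(d<.03)&(W[...,2]>=z)&(W[...,2]<z+.03)
    if k.any(): print(z.round(2),k.sum(),W[k].mean(0).round(4),W[k][:,2].min().round(4))
m=(d<.055)&(abs(W[...,2]-.055)<.004); P=W[m]
print('stand',m.sum(),cv2.minAreaRect((P[:,:2]*1000).astype(np.float32)))
a=dict(np.load('scene.npz'));V=world(a);m=(np.hypot(V[...,0]-.511,V[...,1]-.131)<.055)&(abs(V[...,2]-.055)<.004); P=V[m]
print('stand0',m.sum(),cv2.minAreaRect((P[:,:2]*1000).astype(np.float32)))
go(.511,.1305,.117)
```

```text
0.08 21 [0.5146 0.1306 0.1025] 0.094
0.11 50 [0.514  0.1307 0.1251] 0.1103
0.14 51 [0.5142 0.1308 0.1546] 0.1405
0.17 32 [0.5158 0.1299 0.1807] 0.1703
stand 416 ((510.3319396972656, 132.6537628173828), (73.36708068847656, 71.51223754882812), 12.61974811553955)
stand0 384 ((511.9315490722656, 133.0520477294922), (68.97228240966797, 71.50593566894531), 12.09024715423584)
tcp [0.5088 0.1292 0.1979] phi 120.27 j [ 0.18  0.34 -0.66  1.91  0.25  0.97 -0.07] t 17.73
tool offset cm [0.01 0.26 8.09] spin units None
```

Call:
{"name": "play_rows", "arguments": {
  "increments": [
    {"claw": 255, "offset": [0, 0.33, 1.0], "spin": 0},
    {"claw": 255, "offset": [0, 0, 2.0], "spin": 0},
    {"claw": 255, "offset": [0, 0, 2.0], "spin": 0},
    {"claw": 255, "offset": [0, 0, 1.4], "spin": 0},
    {"claw": 255, "offset": [0, 0, 0.8], "spin": 0},
    {"claw": 255, "offset": [0, 0, 0.3], "spin": 0},
    {"claw": 255, "offset": [0, 0, 0], "spin": 0}
  ]
}}

```text
time: 18.32
tcp_pos: [0.5121, 0.1309, 0.1229]
eef_rot: [-0.0, 0.498, 0.867, -0.0]
wrist_force: [0.5, -0.1, -3.4]
gripper_width: 0.221
grip_force: 61.2
```

Call:
{"name": "play_rows", "arguments": {
  "increments": [
    {"claw": 255, "offset": [0, 0, 0.3], "spin": 0},
    {"claw": 255, "offset": [0, 0, 0.2], "spin": 0},
    {"claw": 255, "offset": [0, 0, 0.1], "spin": 0},
    {"claw": 255, "offset": [0, 0, 0], "spin": 0}
  ]
}}

```text
time: 18.65
tcp_pos: [0.5124, 0.1316, 0.1179]
eef_rot: [0.0, 0.498, 0.867, 0.0]
wrist_force: [-0.2, 0.1, -4.3]
gripper_width: 0.22
grip_force: 61.3
```

Call:
{"name": "play_rows", "arguments": {
  "increments": [
    {"claw": 255, "offset": [0, 0, 0.15], "spin": 0},
    {"claw": 255, "offset": [0, 0, 0.1], "spin": 0},
    {"claw": 255, "offset": [0, 0, 0], "spin": 0},
    {"claw": 0, "offset": [0, 0, 0], "spin": 0},
    {"claw": 0, "offset": [0, 0, 0], "spin": 0},
    {"claw": 0, "offset": [0, 0, 0], "spin": 0},
    {"claw": 0, "offset": [0, 0, 0], "spin": 0},
    {"claw": 0, "offset": [0, 0, 0], "spin": 0},
    {"claw": 0, "offset": [0, 0, -2.0], "spin": 0},
    {"claw": 0, "offset": [0, 0, -4.0], "spin": 0},
    {"claw": 0, "offset": [0, 0, -4.0], "spin": 0},
    {"claw": 0, "offset": [0, 0, -4.0], "spin": 0},
    {"claw": 0, "offset": [0, 0, -2.0], "spin": 0},
    {"claw": 0, "offset": [0, 0, 0], "spin": 0}
  ]
}}

```text
time: 19.82
tcp_pos: [0.5149, 0.1331, 0.2806]
eef_rot: [0.003, 0.498, 0.867, 0.003]
wrist_force: [0.4, 0.3, -1.0]
gripper_width: 1.0
grip_force: 0.0
```

Run:
```python
from h import *
c=cap('wrist'); W=world(c); save(c,'w5.png')
m=(W[...,2]>.13)&(W[...,2]<.15)&(np.hypot(W[...,0]-.511,W[...,1]-.13)<.075)&(c['depth']>.05)&(c['color'].max(-1)<90)
P=W[m]; print(len(P),cv2.minAreaRect((P[:,:2]*1000).astype(np.float32)),P.mean(0))
A=np.c_[P[:,:2]-P[:,:2].mean(0),np.ones(len(P))]; print('tilt',np.linalg.lstsq(A,P[:,2],rcond=None)[0])
b=cap('top')
for nm,q in(('w',c),('t',b)):
    W=world(q); m=(abs(W[...,2]-.174)<.008)&(abs(W[...,0]-.515)<.13)&(abs(W[...,1]-.393)<.04); P=W[m]
    print(nm,len(P),cv2.minAreaRect((P[:,:2]*1000).astype(np.float32)) if len(P) else '')
    m=(abs(W[...,2]-.129)<.008)&(abs(W[...,0]-.504)<.1)&(abs(W[...,1]-.317)<.04); P=W[m]
    print(nm,'small',len(P),cv2.minAreaRect((P[:,:2]*1000).astype(np.float32)) if len(P) else '')
go(.515,.392,.255,0)
```

```text
2276 ((512.5894165039062, 131.8765869140625), (19.553977966308594, 109.70616912841797), 30.618764877319336) [0.51106676 0.13510754 0.13992558]
tilt [ 0.00095412 -0.00412798  0.13992558]
w 0 
w small 2656 ((535.5393676757812, 316.8832092285156), (88.75762176513672, 21.972566604614258), 0.1990482062101364)
t 689 ((514.8436279296875, 392.542724609375), (200.5615234375, 24.03847885131836), 0.30795595049858093)
t small 463 ((503.578369140625, 317.0767517089844), (22.149606704711914, 149.35940551757812), 89.87428283691406)
tcp [0.5126 0.1317 0.2758] phi 120.26 j [ 0.21  0.26 -0.69  1.81  0.18  1.13 -0.01] t 19.92
tool offset cm [22.36 13.33  2.08] spin units 20.04
```

View pics/w5.png

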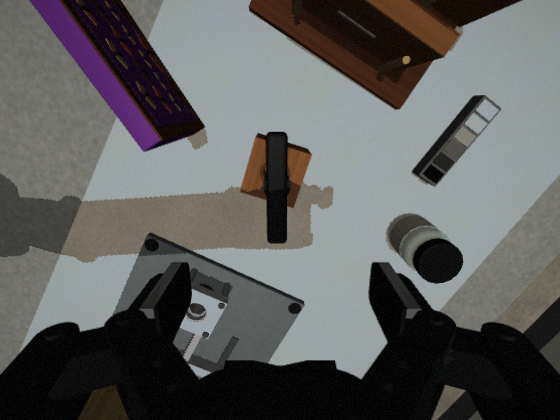

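The wrist view shows the key upright in its stand (handle (277,187), top at z=0.14). Next is the larger frame.

Call:
{"name": "play_rows", "arguments": {
  "increments": [
    {"claw": 80, "offset": [2.0, 1.2, 0], "spin": 0},
    {"claw": 80, "offset": [3.2, 1.9, 0], "spin": 0},
    {"claw": 80, "offset": [3.2, 1.9, 0], "spin": 0},
    {"claw": 80, "offset": [3.2, 1.9, 0], "spin": 0},
    {"claw": 80, "offset": [3.2, 1.9, 0], "spin": 0},
    {"claw": 80, "offset": [3.2, 1.9, 0], "spin": 0},
    {"claw": 80, "offset": [3.2, 1.9, 0], "spin": 0},
    {"claw": 80, "offset": [1.16, 0.73, 0], "spin": -1},
    {"claw": 80, "offset": [0, 0, 0], "spin": -1},
    {"claw": 80, "offset": [0, 0, 0], "spin": -1},
    {"claw": 80, "offset": [0, 0, 0], "spin": -1},
    {"claw": 80, "offset": [0, 0, 0], "spin": -1},
    {"claw": 80, "offset": [0, 0, 0], "spin": -1},
    {"claw": 80, "offset": [0, 0, 0], "spin": -1},
    {"claw": 80, "offset": [0, 0, 0], "spin": -1},
    {"claw": 80, "offset": [0, 0, 0], "spin": -1},
    {"claw": 80, "offset": [0, 0, 0], "spin": -1},
    {"claw": 80, "offset": [0, 0, 0], "spin": 0}
  ]
}}

```text
time: 21.42
tcp_pos: [0.5141, 0.3913, 0.2727]
eef_rot: [-0.002, -0.004, 1.0, -0.001]
wrist_force: [-0.5, -0.4, 0.6]
gripper_width: 0.684
grip_force: 0.0
```

Run:
```python
from h import *
c=cap('wrist'); save(c,'w6.png')
W=world(c); m=(abs(W[...,2]-.174)<.008)&(abs(W[...,0]-.515)<.13)&(abs(W[...,1]-.393)<.04)&(c['depth']>.05); P=W[m]
print(len(P),cv2.minAreaRect((P[:,:2]*1000).astype(np.float32)),P[:,2].mean())
print(arm.get_obs()['gripper_width']);go(.515,.392,.13,180.3)
```

```text
6017 ((515.04150390625, 392.2518005371094), (20.695871353149414, 199.33290100097656), 89.87593841552734) 0.1742853544865639
0.6830085629996286
tcp [0.5141 0.3914 0.2731] phi -179.81 j [-0.11  0.56 -0.93  1.53  0.46  1.29  0.47] t 21.47
tool offset cm [-0.09  0.06 14.31] spin units -0.02
```

View pics/w6.png

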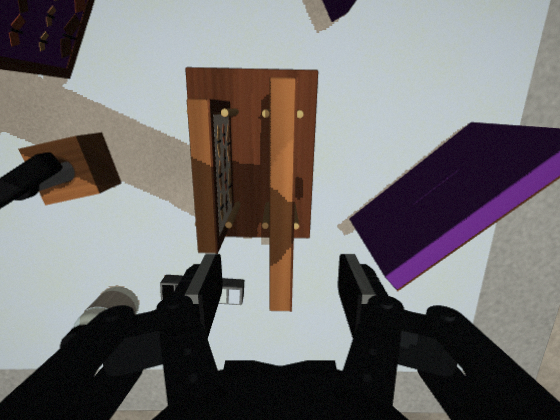

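The fingers straddle the larger frame's top edge (282,190), centred. Descending to grip it.

Call:
{"name": "play_rows", "arguments": {
  "increments": [
    {"claw": 80, "offset": [-0.09, 0.08, 3.0], "spin": 0},
    {"claw": 80, "offset": [0, 0, 4.0], "spin": 0},
    {"claw": 80, "offset": [0, 0, 4.0], "spin": 0},
    {"claw": 80, "offset": [0, 0, 2.2], "spin": 0},
    {"claw": 80, "offset": [0, 0, 1.1], "spin": 0},
    {"claw": 255, "offset": [0, 0, 0], "spin": 0},
    {"claw": 255, "offset": [0, 0, 0], "spin": 0},
    {"claw": 255, "offset": [0, 0, 0], "spin": 0},
    {"claw": 255, "offset": [0, 0, 0], "spin": 0},
    {"claw": 255, "offset": [0, 0, 0], "spin": 0},
    {"claw": 255, "offset": [0, 0, 0], "spin": 0},
    {"claw": 255, "offset": [0, 0, 0], "spin": 0}
  ],
  "newtons": 60
}}

```text
time: 22.47
tcp_pos: [0.5163, 0.3937, 0.1343]
eef_rot: [0.001, -0.002, 1.0, 0.001]
wrist_force: [-0.8, -0.2, 6.9]
gripper_width: 0.228
grip_force: 59.9
```

Call:
{"name": "play_rows", "arguments": {
  "increments": [
    {"claw": 255, "offset": [0, 0, -1.0], "spin": 0},
    {"claw": 255, "offset": [0, 0, -2.0], "spin": 0},
    {"claw": 255, "offset": [0, 0, -3.0], "spin": 0},
    {"claw": 255, "offset": [0, 0, -3.0], "spin": 0},
    {"claw": 255, "offset": [0, 0, -3.0], "spin": 0},
    {"claw": 255, "offset": [0, 0, -2.5], "spin": 0},
    {"claw": 255, "offset": [0, 0, -1.5], "spin": 0},
    {"claw": 255, "offset": [0, 0, 0], "spin": 0},
    {"claw": 255, "offset": [0, 0, 0], "spin": 0}
  ]
}}

```text
time: 23.22
tcp_pos: [0.5154, 0.3927, 0.2925]
eef_rot: [0.0, -0.002, 1.0, 0.0]
wrist_force: [-0.3, 0.2, -5.4]
gripper_width: 0.224
grip_force: 59.2
```

Run:
```python
from h import *
for n in('scene','wrist'):
    W=world(cap(n)); m=(W[...,2]>.31)&(W[...,2]<.345)&(abs(W[...,0]-.515)<.13)&(abs(W[...,1]-.393)<.02); P=W[m]
    if len(P)>20:
        top=np.percentile(P[:,2],90); P=P[abs(P[:,2]-top)<.006]
        print(n,len(P),cv2.minAreaRect((P[:,:2]*1000).astype(np.float32)),top)
go(.5395,-.2325,.29,182.6)
```

```text
scene 504 ((514.073974609375, 393.108642578125), (37.3656120300293, 200.8664093017578), 86.05825805664062) 0.3353909715752628
wrist 21095 ((477.78009033203125, 389.9931945800781), (126.76278686523438, 39.630455017089844), 6.646559238433838) 0.33227692301499073
tcp [0.515  0.3918 0.2904] phi -179.72 j [-0.11  0.55 -0.94  1.51  0.45  1.32  0.48] t 23.32
tool offset cm [-2.140e+00 -6.244e+01  4.000e-02] spin units -0.39
```

Call:
{"name": "play_rows", "arguments": {
  "increments": [
    {"claw": 255, "offset": [-0.1, -1.5, 0], "spin": 0},
    {"claw": 255, "offset": [-0.1, -2.5, 0], "spin": 0},
    {"claw": 255, "offset": [-0.12, -3.5, 0], "spin": 0},
    {"claw": 255, "offset": [-0.12, -3.8, 0], "spin": 0},
    {"claw": 255, "offset": [-0.12, -3.8, 0], "spin": 0},
    {"claw": 255, "offset": [-0.12, -3.8, 0], "spin": 0},
    {"claw": 255, "offset": [-0.12, -3.8, 0], "spin": 0},
    {"claw": 255, "offset": [-0.12, -3.8, 0], "spin": 0},
    {"claw": 255, "offset": [-0.12, -3.8, 0], "spin": 0},
    {"claw": 255, "offset": [-0.12, -3.8, 0], "spin": 0},
    {"claw": 255, "offset": [-0.12, -3.8, 0], "spin": 0},
    {"claw": 255, "offset": [-0.12, -3.8, 0], "spin": 0},
    {"claw": 255, "offset": [-0.12, -3.8, 0], "spin": 0},
    {"claw": 255, "offset": [-0.12, -3.8, 0], "spin": 0},
    {"claw": 255, "offset": [-0.12, -3.8, 0], "spin": 0},
    {"claw": 255, "offset": [-0.12, -3.8, 0], "spin": 0},
    {"claw": 255, "offset": [-0.12, -3.0, 0], "spin": 0},
    {"claw": 255, "offset": [-0.1, -1.6, 0], "spin": -0.39},
    {"claw": 255, "offset": [-0.06, -0.64, 0], "spin": 0},
    {"claw": 255, "offset": [0, 0, 0], "spin": 0}
  ]
}}

```text
time: 24.98
tcp_pos: [0.5394, -0.2302, 0.2904]
eef_rot: [-0.001, -0.021, 1.0, 0.001]
wrist_force: [-0.0, 0.1, -4.1]
gripper_width: 0.23
grip_force: 59.6
```

Call:
{"name": "play_rows", "arguments": {
  "increments": [
    {"claw": 255, "offset": [0, 0, 0], "spin": 0},
    {"claw": 255, "offset": [0, 0, 0], "spin": 0}
  ]
}}

```text
time: 25.15
tcp_pos: [0.5405, -0.2259, 0.2919]
eef_rot: [-0.0, -0.024, 1.0, 0.001]
wrist_force: [-0.4, 0.1, -3.4]
gripper_width: 0.23
grip_force: 59.6
```

```bash
cat > fr.py <<'E'
from h import *
yaw=np.radians(2.6); R2=np.array([[np.cos(yaw),-np.sin(yaw)],[np.sin(yaw),np.cos(yaw)]])
# easel origin from board centre (0,-.114)
O=np.array([.542,-.2885])-R2@np.array([0,-.114])
def loc(P): return np.c_[(P[:,:2]-O)@R2,P[:,2]]
def rep(q,z0,z1,ylim,nm):
    W=world(q); L=loc(W.reshape(-1,3)); k=(L[:,2]>z0)&(L[:,2]<z1)&(L[:,1]>ylim[0])&(L[:,1]<ylim[1])&(abs(L[:,0])<.14)&(q['depth'].ravel()>.05)
    P=L[k]; 
    if len(P)>10: print(nm,len(P),[np.round(v,1) for v in cv2.minAreaRect((P[:,:2]*1000).astype(np.float32))],'z',np.percentile(P[:,2],[5,50,95]).round(4))
E
python3 - <<'E'
from fr import *
for n in('scene','top'):
    q=cap(n); rep(q,.325,.345,(-.1,-.02),n+' frametop'); rep(q,.17,.183,(-.135,-.095),n+' boardtop'); rep(q,.029,.038,(-.06,-.02),n+' stop')
    if n=='scene': save(q,'s7.png')
print('target',O+R2@np.array([0,-.058])); go(.5395,-.2325,.29,182.6)
E
```

```text
scene frametop 522 [array([ 41.9, -45.1]), array([111.5,  65.9]), np.float64(20.7)] z [0.3289 0.3325 0.3422]
scene boardtop 202 [array([   5.8, -113.1]), array([210.9,  14.2]), np.float64(0.3)] z [0.1732 0.1773 0.1802]
scene stop 336 [array([  1.1, -33.8]), array([ 26.4, 170.3]), np.float64(89.8)] z [0.0303 0.034  0.0369]
top frametop 673 [array([  1.9, -54.5]), array([199.1,  69.9]), np.float64(12.1)] z [0.3279 0.3329 0.3366]
top boardtop 102 [array([ -82.8, -114.4]), array([13.3, 54. ]), np.float64(88.4)] z [0.172  0.1776 0.1813]
top stop 322 [array([  0.2, -34.1]), array([170.5,  25.3]), np.float64(0.4)] z [0.0302 0.0342 0.0372]
target [ 0.53945967 -0.23255765]
tcp [ 0.5406 -0.2263  0.2923] phi -177.22 j [ 0.96  0.41 -0.88  1.66  0.33  1.24  1.63] t 25.25
tool offset cm [ 0.14 -0.61  0.23] spin units 0.03
```

View pics/s7.png

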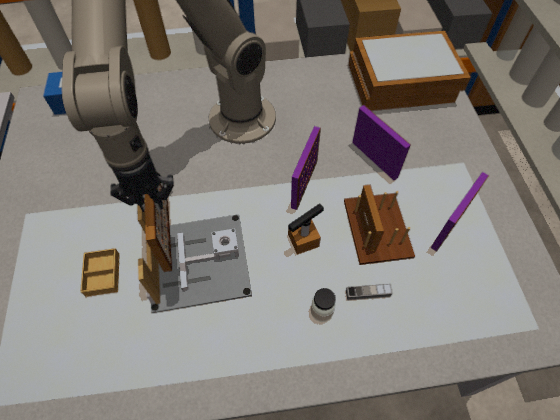

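The scene view shows the frame held over the easel at (158,230), glass towards the stop (182,255). The key stands in its block at (305,225).

Call:
{"name": "play_rows", "arguments": {
  "increments": [
    {"claw": 255, "offset": [0.14, -0.7, 0.5], "spin": 0},
    {"claw": 255, "offset": [0, 0, 1.5], "spin": 0},
    {"claw": 255, "offset": [0, 0, 2.5], "spin": 0},
    {"claw": 255, "offset": [0, 0, 2.5], "spin": 0},
    {"claw": 255, "offset": [0, 0, 2.5], "spin": 0},
    {"claw": 255, "offset": [0, 0, 2.0], "spin": 0},
    {"claw": 255, "offset": [0, 0, 1.2], "spin": 0},
    {"claw": 255, "offset": [0, 0, 0.3], "spin": 0},
    {"claw": 255, "offset": [0, 0, 0], "spin": 0},
    {"claw": 255, "offset": [0, 0, 0], "spin": 0},
    {"claw": 255, "offset": [0, 0, 0], "spin": 0}
  ]
}}

```text
time: 26.17
tcp_pos: [0.5405, -0.2357, 0.1638]
eef_rot: [0.001, -0.023, 1.0, -0.001]
wrist_force: [-0.5, 0.4, -3.8]
gripper_width: 0.224
grip_force: 59.5
```

Run:
```python
from fr import *
for n in('scene','top'):
    q=cap(n); W=world(q); L=loc(W.reshape(-1,3)); k=(L[:,2]>.19)&(L[:,2]<.215)&(L[:,1]>-.09)&(L[:,1]<-.03)&(abs(abs(L[:,0])-.07)<.025); P=L[k]
    if len(P): print(n,len(P),'top y range',np.percentile(P[:,1],[3,50,97]).round(4),'z',np.percentile(P[:,2],[50]).round(4))
    # front face of frame at mid-height
    for z in(.09,.13,.17):
        k=(abs(L[:,2]-z)<.015)&(L[:,1]>-.08)&(L[:,1]<-.03)&(abs(abs(L[:,0])-.07)<.025); P=L[k]
        if len(P)>5: print('  face z',z,len(P),np.median(P[:,1]).round(4))
    k=(abs(L[:,2]-.0335)<.004)&(L[:,1]>-.06)&(L[:,1]<-.02)&(abs(L[:,0])<.08); print('  stop',k.sum(),np.percentile(L[k][:,1],[3,50,97]).round(4))
go(*(list(O+R2@np.array([0,-.059]))+[.128,182.6])); print(arm.get_obs()['wrist_force'])
```

```text
scene 192 top y range [-0.0694 -0.0586 -0.0497] z [0.2037]
  face z 0.09 50 -0.0506
  face z 0.13 52 -0.0503
  face z 0.17 48 -0.0502
  stop 305 [-0.0463 -0.0383 -0.0295]
top 331 top y range [-0.069  -0.0567 -0.0491] z [0.2042]
  face z 0.09 71 -0.0502
  face z 0.13 102 -0.0499
  face z 0.17 117 -0.0499
  stop 278 [-0.0458 -0.0378 -0.0297]
tcp [ 0.5402 -0.2357  0.1635] phi -177.38 j [ 0.91  0.54 -0.81  1.79  0.46  1.01  1.54] t 26.27
tool offset cm [0.06 0.22 3.55] spin units 0.0
[ 0.82598983  0.30947074 -3.69408665]
```

Call:
{"name": "play_rows", "arguments": {
  "increments": [
    {"claw": 255, "offset": [0, 0.15, 0.6], "spin": 0},
    {"claw": 255, "offset": [0, 0, 1.0], "spin": 0},
    {"claw": 255, "offset": [0, 0, 0.7], "spin": 0},
    {"claw": 255, "offset": [0, 0, 0.4], "spin": 0},
    {"claw": 255, "offset": [0, 0, 0.15], "spin": 0},
    {"claw": 255, "offset": [0, 0, 0], "spin": 0},
    {"claw": 255, "offset": [0, 0, 0], "spin": 0}
  ]
}}

```text
time: 26.85
tcp_pos: [0.5395, -0.234, 0.1337]
eef_rot: [0.0, -0.023, 1.0, 0.0]
wrist_force: [-0.2, -0.1, -3.9]
gripper_width: 0.229
grip_force: 59.4
```

Call:
{"name": "play_rows", "arguments": {
  "increments": [
    {"claw": 255, "offset": [0, 0, 0.1], "spin": 0},
    {"claw": 255, "offset": [0, 0, 0.1], "spin": 0},
    {"claw": 255, "offset": [0, 0, 0], "spin": 0}
  ]
}}

```text
time: 27.1
tcp_pos: [0.5396, -0.2341, 0.1323]
eef_rot: [0.0, -0.023, 1.0, -0.0]
wrist_force: [-1.8, 1.0, 1.3]
gripper_width: 0.229
grip_force: 60.1
```

Call:
{"name": "play_rows", "arguments": {
  "increments": [
    {"claw": 255, "offset": [0, 0, 0.05], "spin": 0},
    {"claw": 157, "offset": [0, 0, 0], "spin": 0},
    {"claw": 157, "offset": [0, 0, 0], "spin": 0},
    {"claw": 157, "offset": [0, 0, 0], "spin": 0},
    {"claw": 157, "offset": [0, 0, 0], "spin": 0}
  ]
}}

```text
time: 27.52
tcp_pos: [0.5396, -0.2341, 0.1313]
eef_rot: [0.0, -0.023, 1.0, -0.0]
wrist_force: [-0.1, -0.5, -0.6]
gripper_width: 0.383
grip_force: 0.0
```

```bash
cat > fl.py <<'E'
from fr import *
def lean():
    for n in('scene','top'):
        q=cap(n); L=loc(world(q).reshape(-1,3)); side=(abs(abs(L[:,0])-.075)<.02)
        k=side&(L[:,2]>.045)&(L[:,2]<.15)&(L[:,1]>-.1)&(L[:,1]<-.042); P=L[k]
        if len(P)>30:
            A=np.polyfit(P[:,2],P[:,1],1); print(n,len(P),'lean deg',np.degrees(np.arctan(-A[0])).round(2),'face y at z=.012',np.polyval(A,.012).round(4))
    o=arm.get_obs(); go(*(list(O+R2@np.array([0,-.059]))+[.128,182.6])); print('w',o['gripper_width'],'F',o['wrist_force'].round(1))
E
python3 -c "
from fl import *
lean()"
```

```text
scene 118 lean deg -0.36 face y at z=.012 -0.0491
top 271 lean deg 0.28 face y at z=.012 -0.0485
tcp [ 0.5394 -0.234   0.1312] phi -177.38 j [ 0.89  0.57 -0.79  1.82  0.49  0.96  1.51] t 27.62
tool offset cm [-0.01  0.05  0.32] spin units 0.0
w 0.38620980269348437 F [ 0.8  0.6 -0.6]
```

Call:
{"name": "play_rows", "arguments": {
  "increments": [
    {"claw": 157, "offset": [0, -0.3, 0], "spin": 0},
    {"claw": 157, "offset": [0, -0.3, 0], "spin": 0},
    {"claw": 157, "offset": [0, -0.25, 0], "spin": 0},
    {"claw": 157, "offset": [0, -0.25, 0], "spin": 0},
    {"claw": 157, "offset": [0, -0.25, 0], "spin": 0},
    {"claw": 157, "offset": [0, -0.25, 0], "spin": 0},
    {"claw": 157, "offset": [0, -0.25, 0], "spin": 0},
    {"claw": 157, "offset": [0, -0.25, 0], "spin": 0},
    {"claw": 157, "offset": [0, 0, 0], "spin": 0}
  ]
}}

```text
time: 28.37
tcp_pos: [0.5402, -0.2558, 0.1311]
eef_rot: [-0.0, -0.022, 1.0, -0.0]
wrist_force: [0.2, 0.1, -0.1]
gripper_width: 0.383
grip_force: 0.0
```

```bash
python3 -c "
from fl import *
lean()"
```

```text
scene 250 lean deg 8.04 face y at z=.012 -0.0488
top 448 lean deg 9.23 face y at z=.012 -0.048
tcp [ 0.5402 -0.2552  0.1312] phi -177.4 j [ 0.91  0.59 -0.78  1.8   0.49  0.97  1.54] t 28.47
tool offset cm [-0.03  2.16  0.32] spin units 0.0
w 0.3847158092961156 F [-0.5 -1.1  0.3]
```

Call:
{"name": "play_rows", "arguments": {
  "increments": [
    {"claw": 157, "offset": [0, -0.2, 0], "spin": 0},
    {"claw": 157, "offset": [0, -0.2, 0], "spin": 0},
    {"claw": 157, "offset": [0, -0.2, 0], "spin": 0},
    {"claw": 157, "offset": [0, -0.2, 0], "spin": 0},
    {"claw": 157, "offset": [0, -0.2, 0], "spin": 0},
    {"claw": 157, "offset": [0, -0.2, 0], "spin": 0},
    {"claw": 157, "offset": [0, -0.2, 0], "spin": 0},
    {"claw": 157, "offset": [0, 0, 0], "spin": 0}
  ]
}}

```text
time: 29.13
tcp_pos: [0.5409, -0.2695, 0.1312]
eef_rot: [0.0, -0.023, 1.0, -0.0]
wrist_force: [0.2, -0.1, -1.4]
gripper_width: 0.386
grip_force: 0.0
```

```bash
python3 -c "
from fl import *
lean()"
```

```text
scene 364 lean deg 14.01 face y at z=.012 -0.0484
top 555 lean deg 14.21 face y at z=.012 -0.0475
tcp [ 0.5408 -0.269   0.1312] phi -177.39 j [ 0.93  0.59 -0.78  1.78  0.5   0.97  1.56] t 29.23
tool offset cm [-0.03  3.55  0.32] spin units 0.0
w 0.3856195942278915 F [-0.9 -0.6  0.2]
```

Call:
{"name": "play_rows", "arguments": {
  "increments": [
    {"claw": 157, "offset": [0, -0.2, 0], "spin": 0},
    {"claw": 157, "offset": [0, -0.2, 0], "spin": 0},
    {"claw": 157, "offset": [0, 0, 0], "spin": 0},
    {"claw": 130, "offset": [0, 0, 0], "spin": 0},
    {"claw": 100, "offset": [0, 0, 0], "spin": 0},
    {"claw": 60, "offset": [0, 0, 0], "spin": 0},
    {"claw": 60, "offset": [0, 0, 0], "spin": 0},
    {"claw": 60, "offset": [0, 0, 0], "spin": 0}
  ]
}}

```text
time: 29.9
tcp_pos: [0.541, -0.2733, 0.1312]
eef_rot: [0.0, -0.023, 1.0, -0.0]
wrist_force: [-0.8, -0.1, -0.1]
gripper_width: 0.767
grip_force: 0.0
```

```bash
python3 -c "
from fl import *
lean()"
```

```text
scene 343 lean deg 14.32 face y at z=.012 -0.0479
top 548 lean deg 14.22 face y at z=.012 -0.0476
tcp [ 0.5411 -0.2732  0.1312] phi -177.39 j [ 0.93  0.6  -0.78  1.78  0.5   0.98  1.57] t 30.0
tool offset cm [-0.03  3.97  0.32] spin units 0.0
w 0.7642411672913372 F [-0.2 -0.3  0.1]
```

Call:
{"name": "play_rows", "arguments": {
  "increments": [
    {"claw": 60, "offset": [0, 0, -1.0], "spin": 0},
    {"claw": 60, "offset": [0, 0, -2.0], "spin": 0},
    {"claw": 60, "offset": [0, 0, -3.0], "spin": 0},
    {"claw": 60, "offset": [0, 0, -4.0], "spin": 0},
    {"claw": 60, "offset": [0, 0, -4.0], "spin": 0},
    {"claw": 60, "offset": [0, 0, -2.0], "spin": 0},
    {"claw": 60, "offset": [0, 0, 0], "spin": 0},
    {"claw": 60, "offset": [0, 0, 0], "spin": 0}
  ]
}}

```text
time: 30.67
tcp_pos: [0.5418, -0.273, 0.2933]
eef_rot: [0.001, -0.023, 1.0, -0.001]
wrist_force: [-1.4, -0.2, 0.0]
gripper_width: 0.766
grip_force: 0.0
```

```bash
python3 -c "
from fl import *
lean()
q=cap('scene'); rep(q,.16,.172,(-.125,-.06),'frame upper'); rep(q,.029,.038,(-.06,-.02),'stop'); save(q,'s9.png')
"
```

```text
scene 505 lean deg 14.17 face y at z=.012 -0.0481
top 555 lean deg 14.25 face y at z=.012 -0.0476
tcp [ 0.5404 -0.273   0.2905] phi -177.38 j [ 1.    0.44 -0.86  1.61  0.35  1.25  1.69] t 30.77
tool offset cm [-0.09  3.94 16.25] spin units 0.0
w 0.766057963518601 F [-0.5  0.  -0.4]
frame upper 575 [array([  3.3, -99.3]), array([ 36.1, 216.4]), np.float64(89.3)] z [0.1619 0.1688 0.1715]
stop 427 [array([  1.5, -39.4]), array([ 37. , 198.2]), np.float64(89.2)] z [0.0301 0.0339 0.0373]
```

View pics/s9.png

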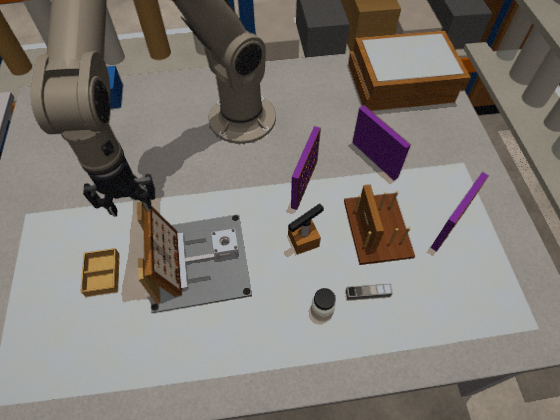

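The frame leans at (163,250) with its glass to the stop and its foot by the stop (183,262). It is centred at about 14°. The key is upright at (305,225) and the gripper is clear.

```bash
python3 -c "
from plant import arm
print(arm.hand_in())"
```

```text
the job is handed in; nothing more can be done
None
```

I wound the stop home, put the key back upright in its stand, leaned the larger frame on the easel at about 14° with its glass to the stop, and handed the job in at about 31 s; the hand-in call gave no verdict.

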